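# Slide the tall bottle into its dock and shut the bar

### The job

Push the tall grey bottle across the worktop, low on its body so that it slides upright, into the open-front wooden bottle dock until it stands against the back wall. Then push the red knob to slide the metal bar fully shut across the dock's mouth, so the bottle is kept in. Nothing is to be lifted or knocked over, and leave the other things on the worktop where they stand.

Things in the scene. Friction and masses are not known exactly. Their poses are not given: they have to be found in the camera images.
- bottle: Plain grey bottle, round, 73 mm across its lower half, narrow neck, 245 mm high, 0.27 to 0.47 kg, loose. Origin: centre of its underside, z up. Friction on the worktop about 0.6: 1.5 to 3.5 N slides it; pushed below 40 mm height it slides upright, above 60 mm it may tip. An upright gripper's body would touch its upper part: lean the tool back, fingertips foremost.
- dock: Bottle dock of light wood, fixed, no floor. Origin on the worktop; x points from the open mouth to the back wall, y to the left, z up. Walls 30 mm high; inner faces: back x=+50 mm, sides y=+-44 mm. Sides end at x=-51 mm, then flare as wings to 122 mm apart inside at x=-76 mm. At the right a rail (x=-55 to -25 mm, 30 mm high, end stop 38 mm) runs out to y=-202 mm under the bar.
- stall (a point): Point on the worktop inside the dock where the centre of the bottle's underside stands when the bottle touches the back wall (dock x = +13.5 mm, y = 0); axes as the dock's.
- knob (a point): Centre of the red knob, 24 mm in diameter and 28 mm high, on a thin post at the outer (right) end of the bar; centre 78 mm and top 92 mm above the worktop. It moves along the dock's line x = -40 mm, at y = -170 mm + joint value. Axes as the dock's.
- bar (a joint): Flat aluminium bar, 16 mm wide (dock x=-48 to -32 mm), riding on the walls and rail 30 to 43 mm above the worktop, sliding along the dock's +y. Value in m: 0 open (its tip clear of the mouth, on the right), 0.105 shut against its stop, across the mouth. It needs about 1.5 N, has no spring and stays where it is left.
- oil_bottle: Clear, squarish oil bottle with a yellow cap, 73x73x269 mm, loose, origin at the centre of its underside; not to be moved.
- salt_shaker: Salt shaker with a grey cap, 44x44x90 mm, loose, origin at the centre of its underside; not to be moved.
- mug: Cream mug, 82x117x94 mm, loose, origin at the centre of its underside; not to be moved.
- spice_a: Spice jar with a dark cap and green label, 41x41x105 mm, loose, origin at the centre of its underside; not to be moved.
- spice_b: Spice jar with a dark cap and blue and red label, 41x41x105 mm, loose, origin at the centre of its underside; not to be moved.
- lemon: Lemon, 72x55x56 mm, loose, origin at its underside; not to be moved.
- garlic: Garlic bulb, 56x56x56 mm, loose, origin at its underside; not to be moved.

How it is judged:
By the outcome, as a careful person would: the job done as asked, in the order asked, and still so for the second after the job is handed in, with the robot touching nothing.
It also fails if it takes over 67 s, if anything falls off the work surface, if the arm or the gripper's body presses on something with over 40 N, if the wrist force passes 120 N, or if a joint passes its speed limit or range.

### The arm

A 6-joint arm with a two-finger parallel gripper is mounted at the origin on a cart in front of the work surface, level with it; the furniture and walls round the work are solid. World frame = base frame: x ahead of the robot, y to its left, z up, the work surface at z = 0. Lengths are in mm, angles in rad, forces in N, time in s.
With the tool pointing down it reaches from about 425 to 950 mm from the base axis. Payload 3.5 kg.
Tool frame: the origin (TCP) lies between the finger pads; the fingertips stand 22 mm ahead of it and the grasp point (between the pads) lies 3 mm ahead of it; y points along the fingers, z is the direction in which the jaws open and shut, and the axes are right-handed (so a half turn about y gives the same grasp; the last joint's range is limited). The gripper opens to 85 mm and grips with 20 to 120 N. Pads are 22 mm wide; open, the fingers measure 114 mm over their backs; the gripper's body (76 mm by 85 mm) begins 54 mm behind the grasp point. The pads swing forward as they close: fully open they stand 13 mm farther back than shut.
Start: joints at [-1.459, 0.286, 1.577, -0, 1.279, -0.15], TCP at [174.728, -651.979, 253.325] pointing down, gripper open.
Joint ranges: [-2.77, 2.77], [-0.9, 2.22], [0.21, 2.48], [-1.53, 4.67], [0.24, 2.81], [-2.84, 2.84]. Speed limits (rad/s): [2.79, 2.79, 3.14, 3.14, 3.14, 3.14].

### API

Orientations are given as a unit quaternion [x, y, z, w].
In Python, from workcell import arm gives the robot as it stands. The module is installed in compiled form; this text tells all that it offers.
- The arm moves only by the tool step_arm, never from a script. Its argument "steps" is a list of rows, each a list of 6 numbers: the shift along the tool's x, y, z in units of 600 mm (1.0 is 600 mm), then the turn, a rotation vector about the tool's x, y, z in units of 360 degrees (1.0 is 360 degrees). In form: [[x, y, z, ax, ay, az], ...]. A call has 1 to 10 rows; each row is the pose to reach, as a shift and turn from the pose commanded when the call began, along the tool's axes at that moment, turning the shorter way round; what a row does not reach only later rows make up. A row lasts 1/10 s, in which the tool goes at most 50 mm and 8.59 degrees, less where a joint would pass 70% of its speed; a pose out of reach is approached as far as the arm can. A call with a number of a shift or a turn outside -1 to 1 is refused whole. A call with a gripper value outside its range is refused whole. "fingers" is the closure, from -1 (fully open) to 1 (shut), so that 0 is half open, set as the call begins (left out, the last holds). The fingers move at their own pace and stop on an object; "grip_force" is the grip in N (left out, the last holds). Time passes only in rows, so rows that repeat a pose let the fingers close. It gives the time, the measured TCP pose, the force and the opening at its end, in the units of the state.
- arm.read_state(): the state, without advancing time (a new reading comes with each control period).
- arm.snapshot(name): name is "scene" or "top"; returns (picture, depth): 384x512x3 uint8, red, green, blue; 384x512 float32, mm along the optical axis (not along the pixel's ray), 0 where there is no reading.
- arm.camera_params(name): a dict with "fx", "fy", "cx", "cy" (pixels), "k1" (the pictures are not rectified: a ray, as slopes to the right and down, at radius r is drawn at 1 + k1 r^2 times it, then the intrinsics apply), "R" (3x3) and "t" (3): a world point X has camera coordinates R X + t. Camera axes: x right, y down, z forward; pixel columns grow to the right and rows downward; lengths in mm; the calibration is good to about 2 mm. A picture is of the moment at which its call begins. camera_params takes no time and is no camera call.
- arm.job_done(): hands the job in, once; it reports no verdict.
Trained networks look in the newest picture that a camera, given by its name, has taken for a name from the list of things; names that differ only in an ending like _2 or _b are one class to them, and where a whole thing is asked for, a point or a joint stands for the part that bears it (a point fixed in the world has none). Each returns a list of dicts, best first, with "score" (0 to 1); they miss things now and then, are a little off and sometimes report something else, mostly with a low value. They report only what shows in the picture. A call takes as long as a camera call.
- arm.look_for(query, camera): "bbox" ([left, top, right, bottom] in pixels, round what is visible of it).
- arm.masks_of(query, camera): "region" (384x512 bool, what is visible of it) and "bbox" ([left, top, right, bottom] in pixels, round what is visible of it).
The state is a dict: "time_s": time; "qpos": joint angles; "joint_vel": joint speeds; "joint_torque": joint torques, N m; "eef_pos": TCP position; "orientation": TCP orientation; "contact_force": force on the tool from outside, world axes, zero at the start; "wrist_torque": the same for the moment, N m; "width": finger opening in mm.
Only numpy, scipy, OpenCV 4.12 (cv2) and the standard library are available. Lean on these libraries where they do the work, as an engineer would, in place of code of your own. Each camera call takes 0.05 s, during which the arm holds its last target. There are 200 camera calls.

## Working session

There is one attempt and no reset: what is moved stays moved. The work goes in short steps, Python scripts to look and compute and a tool call to move; the robot and the scene stay as the last step left them, time stands still between calls to the robot, and variables do not carry over. Pictures are saved under pics/ and viewed, about 8 in all and at most 12, crops included, and the job is handed in when it is done.

Besides the shell and the picture viewer there is one more tool, called after "Request:" as a command line: name --pt "numbers of a row" for each row, then --argument value for the rest. step_arm: Moves the arm, as the interface text tells. Its arguments: {"type":"object","properties":{"steps":{"type":"array","items":{"type":"array","items":{"type":"number"}}},"fingers":{"type":"number"},"grip_force":{"type":"number"}},"required":["steps"]}

```bash
mkdir -p pics; cat > h.py <<'E'
import numpy as np, cv2
from workcell import arm
from scipy.spatial.transform import Rotation as Ro
np.set_printoptions(precision=3,suppress=True)
def cloud(name,d):
    c=arm.camera_params(name); h,w=d.shape
    u,v=np.meshgrid(np.arange(w),np.arange(h))
    xd=(u-c['cx'])/c['fx']; yd=(v-c['cy'])/c['fy']; x,y=xd.copy(),yd.copy()
    for _ in range(10):
        s=1+c['k1']*(x*x+y*y); x,y=xd/s,yd/s
    P=np.stack([x*d,y*d,d],-1)
    P=(P-np.array(c['t']))@np.array(c['R'])
    P[d<=0]=np.nan
    return P
E
python3 - <<'E'
from h import *
s=arm.read_state(); print({k:np.array(v) for k,v in s.items()})
ims=[]
for n in("scene","top"):
    p,d=arm.snapshot(n); np.savez(n+"0.npz",p=p,d=d); P=cloud(n,d); ims.append(p)
    c=arm.camera_params(n); print(n,c['fx'],-np.array(c['R']).T@np.array(c['t']))
    for q in("bottle","dock","knob","oil_bottle","salt_shaker","mug","spice_a","lemon","garlic"):
        for r in arm.masks_of(q,n)[:2]:
            m=r['region']; X=P[m]; X=X[~np.isnan(X[:,0])]
            if len(X)<5: continue
            print(q,round(r['score'],2),np.array(r['bbox']).astype(int),len(X),'med',np.median(X,0).round(),'lo',np.percentile(X,3,axis=0).round(),'hi',np.percentile(X,97,axis=0).round())
for n,p in zip(("scene","top"),ims): cv2.imwrite(f"pics/{n}0.png",cv2.resize(p[:,:,::-1],(768,576)))
E
```

```text
{'time_s': array(0.), 'qpos': array([-1.459,  0.287,  1.578, -0.   ,  1.279, -0.15 ]), 'joint_vel': array([ 0.   , -0.001, -0.001,  0.   , -0.   , -0.001]), 'joint_torque': array([  0.   , -40.598, -29.263,  -0.   ,   0.006,   0.   ]), 'eef_pos': array([ 174.681, -651.383,  251.934]), 'orientation': array([-0.092,  0.702, -0.7  ,  0.092]), 'contact_force': array([ 0.066, -0.388, -0.148]), 'wrist_torque': array([0.011, 0.028, 0.006]), 'width': array(85.639)}
scene 424.5789214727617 [   72.624 -1159.076   790.321]
bottle 0.8 [182 146 214 231] 1838 med [ 420. -271.  121.] lo [ 393. -284.    5.] hi [ 458. -230.  242.]
dock 0.86 [179 174 268 208] 1155 med [ 571. -218.   29.] lo [ 424. -283.    3.] hi [630. -77.  87.]
dock 0.43 [234 258 283 308] 1746 med [ 427. -587.   59.] lo [ 392. -622.    9.] hi [ 472. -535.   95.]
knob 0.7 [221 179 261 196] 287 med [ 590. -238.   43.] lo [ 533. -266.   31.] hi [ 619. -187.   92.]
oil_bottle 0.57 [281 151 311 244] 2083 med [ 605. -469.  161.] lo [ 581. -490.   24.] hi [ 637. -432.  270.]
oil_bottle 0.36 [283 238 306 287] 681 med [ 523. -582.   68.] lo 
[... 1257 characters left out ...]
 335 205] 1258 med [ 606. -441.  208.] lo [ 580. -480.   35.] hi [ 652. -410.  271.]
mug 0.6 [343 241 385 280] 1178 med [ 431. -591.   29.] lo [ 393. -620.    4.] hi [ 469. -539.   95.]
spice_a 0.92 [350 208 374 229] 367 med [ 527. -564.  103.] lo [ 510. -597.   -0.] hi [ 552. -551.  108.]
spice_a 0.68 [338 185 360 210] 357 med [ 581. -532.  103.] lo [ 565. -568.   -0.] hi [ 603. -517.  109.]
lemon 0.56 [168 139 193 159] 431 med [ 716. -106.   45.] lo [ 691. -129.   -0.] hi [749. -76.  57.]
garlic 0.67 [193 127 216 144] 319 med [ 754. -173.   36.] lo [ 736. -196.   10.] hi [ 782. -149.   50.]
garlic 0.64 [171 143 192 160] 391 med [ 713. -107.   47.] lo [ 691. -129.   27.] hi [740. -80.  57.]
```

View pics/scene0.png

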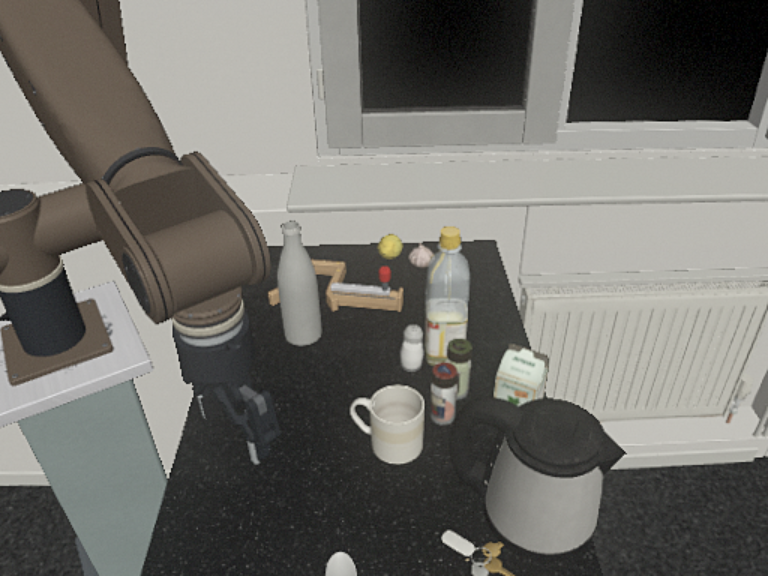

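View pics/top0.png

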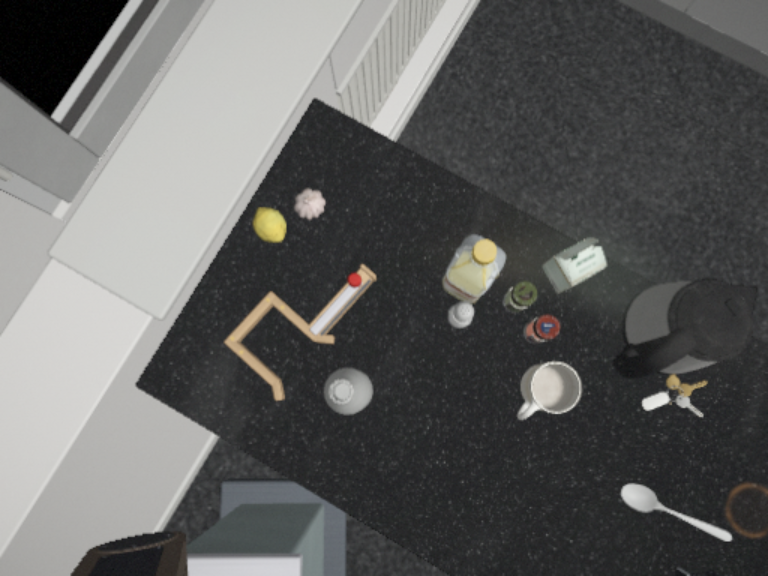

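The scene view shows the grey bottle standing at (300,300), with the dock behind it at (340,285) and the red knob at (385,272). In the top view the dock's mouth faces down-right, towards the bottle at (348,390), and the bar is open with the knob at (355,280). Next I'll fit the poses.

```bash
cat > fit.py <<'E'
from h import *
from scipy.optimize import least_squares
def segd(p,a,b):
    a,b=np.array(a),np.array(b); t=np.clip(((p-a)@(b-a))/((b-a)@(b-a)),0,1)
    return np.linalg.norm(p-a-t[:,None]*(b-a),axis=1)
D=[np.load(n+"0.npz") for n in("scene","top")]
Ps=[cloud(n,x['d']) for n,x in zip(("scene","top"),D)]
for n,P,x in zip(("scene","top"),Ps,D):
    X=P.reshape(-1,3); C=x['p'].reshape(-1,3).astype(int)
    ok=~np.isnan(X[:,0])&(X[:,0]>430)&(X[:,0]<680)&(X[:,1]>-330)&(X[:,1]<0)
    X=X[ok];C=C[ok]
    wood=(C[:,0]-C[:,2]>35)&(C[:,0]-C[:,1]<70)&(X[:,2]>24)&(X[:,2]<36)
    red=(C[:,0]-C[:,1]>90)&(X[:,2]>60)
    bar=(X[:,2]>39)&(X[:,2]<47)&(C[:,0]-C[:,2]<35)
    W=X[wood,:2];B=X[bar,:2];K=X[red]
    print(n,len(W),len(B),len(K),'knob',K.mean(0),K.min(0),K.max(0))
    def res(v):
        c,s=np.cos(v[2]),np.sin(v[2]); R=np.array([[c,-s],[s,c]]); t=v[3]
        q=(W-v[:2])@R; h=t/2; y=44+h
        ds=[segd(q,(50+h,-y),(50+h,y))]+[segd(q,(-51,k*y),(50,k*y)) for k in(1,-1)]+[segd(q,(-51,k*y),(-76,k*(61+h))) for k in(1,-1)]
        dr=np.maximum(segd(q,(-40,-187),(-40,-60))-15+h,0)
        d=np.minimum(np.min(ds,0),dr)
        qb=(B-v[:2])@R; qk=(K[:,:2]-v[:2])@R
        return np.r_[d, .5*(qb[:,0]+40), (qk.mean(0)-[-40,-170])*3]
    best=min((least_squares(res,[535,-135,a,12],loss='soft_l1',f_scale=3) for a in(.5,.8,1.1)),key=lambda r:r.cost)
    print(' dock',best.x,best.cost, 'yawdeg',np.degrees(best.x[2]),'med|r|',np.median(abs(best.fun)))
    X=P.reshape(-1,3); b=(~np.isnan(X[:,0]))&(abs(X[:,0]-428)<55)&(abs(X[:,1]+252)<55)
    for lo,hi in((15,60),(60,110)):
        Q=X[b&(X[:,2]>lo)&(X[:,2]<hi)]
        if len(Q)>20:
            r=least_squares(lambda v:np.hypot(Q[:,0]-v[0],Q[:,1]-v[1])-36.5,[428,-252],loss='soft_l1',f_scale=2); print(' bottle',lo,len(Q),r.x,np.median(abs(r.fun)))
    Q=X[b&(X[:,2]>240)]; print(' top',(Q.min(0)+Q.max(0))/2)
E
python3 fit.py
```

```text
scene 334 159 44 knob [ 610.35  -260.188   88.033] [ 601.831 -270.219   73.074] [ 620.236 -243.613   94.834]
 dock [ 520.787 -116.697    0.798    4.106] 5753.461695299503 yawdeg 45.71135983408544 med|r| 1.7944643821973543
 bottle 15 311 [ 429.218 -246.938] 0.8648980899445178
 bottle 60 368 [ 429.379 -246.932] 0.9731574592485615
 top [ 427.748 -247.18   244.284]
top 984 234 60 knob [ 611.11  -256.832   91.272] [ 601.298 -266.825   82.193] [ 622.376 -246.912   97.347]
 dock [ 514.423 -114.559    0.838   12.114] 7076.537970063819 yawdeg 48.024647075698184 med|r| 3.0355259884117256
 top [ 428.008 -248.56   244.568]
```

```bash
cat > ov.py <<'E'
from h import *
def rect(n,p,z,x0=440,x1=670,y0=-300,y1=-20,s=2.5):
    c=arm.camera_params(n)
    X,Y=np.meshgrid(np.arange(x1,x0,-1/s),np.arange(y1,y0,-1/s),indexing='ij')
    Q=np.stack([X,Y,0*X+z],-1)@np.array(c['R']).T+np.array(c['t'])
    x,y=Q[...,0]/Q[...,2],Q[...,1]/Q[...,2]; k=1+c['k1']*(x*x+y*y)
    return cv2.remap(p,(x*k*c['fx']+c['cx']).astype(np.float32),(y*k*c['fy']+c['cy']).astype(np.float32),cv2.INTER_LINEAR)
def draw(im,v,z=30,x1=670,y1=-20,s=2.5):
    cc,ss=np.cos(v[2]),np.sin(v[2]); R=np.array([[cc,-ss],[ss,cc]])
    for L in ([(-76,61),(-51,44),(50,44),(50,-44),(-51,-44),(-76,-61)],[(-55,-50),(-55,-202),(-25,-202),(-25,-50)]):
        q=np.array(L)@R.T+v[:2]; px=np.stack([(y1-q[:,1])*s,(x1-q[:,0])*s],-1)
        cv2.polylines(im,[px.round().astype(np.int32)],False,(0,255,255),1)
    return im
if __name__=="__main__":
    a=[draw(rect(n,np.load(n+"0.npz")['p'][:,:,::-1].copy(),30),v) for n,v in(("scene",[520.8,-116.7,.798]),("top",[514.4,-114.6,.838]))]
    o=np.vstack(a); cv2.imwrite("pics/ov.png",cv2.resize(np.hstack(a),(800,int(800*a[0].shape[0]/a[0].shape[1]/2))))
E
python3 ov.py
```

```text
(no output)
```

View pics/ov.png

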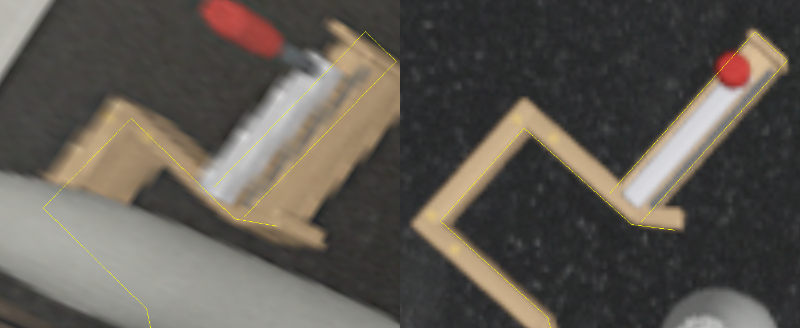

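The top-camera fit matches the picture: walls, rail and knob all line up. The scene-camera fit is off, so I'll use dock ≈ (514,-114.5) with yaw 0.838. Next I'll write a helper that turns a target in the dock frame into move rows.

```bash
cat > go.py <<'E'
from h import *
V=np.array([514,-114.5,.838])
def d2w(p):
    c,s=np.cos(V[2]),np.sin(V[2]); return np.array([V[0]+c*p[0]-s*p[1],V[1]+s*p[0]+c*p[1],p[2] if len(p)>2 else 0])
def w2d(p):
    c,s=np.cos(V[2]),np.sin(V[2]); a,b=p[0]-V[0],p[1]-V[1]; return np.array([c*a+s*b,-s*a+c*b,p[2]])
def cur():
    s=arm.read_state(); return np.array(s['eef_pos']),Ro.from_quat(s['orientation']),s
def row(tip,yaw,lean,L):
    """tip in dock frame, yaw of push direction rel. dock (rad), lean (rad), L tcp->tip"""
    p,R,_=cur(); ps=V[2]+yaw
    y=np.array([np.cos(ps)*np.sin(lean),np.sin(ps)*np.sin(lean),-np.cos(lean)])
    for sg in(1,-1):
        z=sg*np.array([-np.sin(ps),np.cos(ps),0]); T=Ro.from_matrix(np.stack([np.cross(y,z),y,z],1))
        sh=R.inv().apply(d2w(tip)-L*y-p)/600; rv=(R.inv()*T).as_rotvec()/2/np.pi
        print(sg,'world tcp',d2w(tip)-L*y,'row',np.r_[sh,rv].round(4),'deg',np.linalg.norm(rv)*360)
def where(L):
    p,R,s=cur(); M=R.as_matrix(); print('t',s['time_s'],'tip dock',w2d(p+L*M[:,1]),'q',np.array(s['qpos']),'F',np.array(s['contact_force']),'w',s['width'])
    print('dock axes in tool units(1mm): x',R.inv().apply(d2w([1,0,0])-d2w([0,0,0]))/600,'y',R.inv().apply(d2w([0,1,0])-d2w([0,0,0]))/600,'z',R.inv().apply([0,0,1])/600)
E
python3 - <<'E'
from go import *
p,R,s=cur(); print(R.as_matrix()); print(w2d([428.5,-247.5,0]))
row([-235,-25,150],0,np.radians(45),18)
where(18)
E
```

```text
[[-0.966 -0.     0.259]
 [-0.259  0.    -0.966]
 [ 0.    -1.    -0.   ]]
[-156.055  -25.418    0.   ]
1 world tcp [ 366.865 -315.362  162.728] row [-0.455  0.151 -0.459 -0.158  0.381 -0.047] deg 149.56120490231817
-1 world tcp [ 366.865 -315.362  162.728] row [-0.455  0.151 -0.459 -0.036 -0.087  0.121] deg 55.30016066498991
t 1.0 tip dock [-626.475 -107.352  235.315] q [-1.459  0.286  1.577 -0.     1.279 -0.15 ] F [-0.387 -0.293  0.031] w 85.46788755433424
dock axes in tool units(1mm): x [-0.001 -0.    -0.001] y [ 0.001  0.    -0.001] z [ 0.    -0.002 -0.   ]
```

Request:
step_arm --pt "-0.455 0.15 -0.459 -0.036 -0.087 0.121" --pt "-0.455 0.15 -0.459 -0.036 -0.087 0.121" --pt "-0.455 0.15 -0.459 -0.036 -0.087 0.121" --pt "-0.455 0.15 -0.459 -0.036 -0.087 0.121" --pt "-0.455 0.15 -0.459 -0.036 -0.087 0.121" --pt "-0.455 0.15 -0.459 -0.036 -0.087 0.121" --pt "-0.455 0.15 -0.459 -0.036 -0.087 0.121" --pt "-0.455 0.15 -0.459 -0.036 -0.087 0.121" --pt "-0.455 0.15 -0.459 -0.036 -0.087 0.121" --pt "-0.455 0.15 -0.459 -0.036 -0.087 0.121" --fingers 0 --grip_force 40

```text
time_s: 2.0
eef_pos: [367.4, -314.5, 163.3]
orientation: [-0.021, 0.707, -0.487, 0.513]
contact_force: [0.4, -0.4, 0.8]
width: 42.7
```

```bash
python3 -c "
from go import *
np.set_printoptions(precision=5,suppress=True)
where(18); row([-235,-25,150],0,np.radians(45),18); row([-235,-25,24],0,np.radians(45),18)
p,d=arm.snapshot('scene'); cv2.imwrite('pics/s1.png',cv2.resize(p[100:340,100:420,::-1],(800,600)))"
```

```text
t 2.0 tip dock [-234.05056  -24.81963  150.50153] q [-1.2307   0.10728  2.09875  0.67549  1.42195 -0.77479] F [ 0.44164 -0.427    0.83725] w 42.731436409849955
dock axes in tool units(1mm): x [-0.00118  0.00117  0.     ] y [-0.       0.      -0.00167] z [-0.00117 -0.00118 -0.     ]
1 world tcp [ 366.86488 -315.3616   162.72792] row [ 0.0018 -0.0005  0.0002  0.0007 -0.4998 -0.0005] deg 179.92930930544088
-1 world tcp [ 366.86488 -315.3616   162.72792] row [ 0.0018 -0.0005  0.0002  0.0003  0.0002  0.0005] deg 0.2222920673624233
1 world tcp [ 366.86488 -315.3616    36.72792] row [ 0.1498  0.1484  0.0004  0.0007 -0.4998 -0.0005] deg 179.92930930544088
-1 world tcp [ 366.86488 -315.3616    36.72792] row [0.1498 0.1484 0.0004 0.0003 0.0002 0.0005] deg 0.2222920673624233
```

View pics/s1.png

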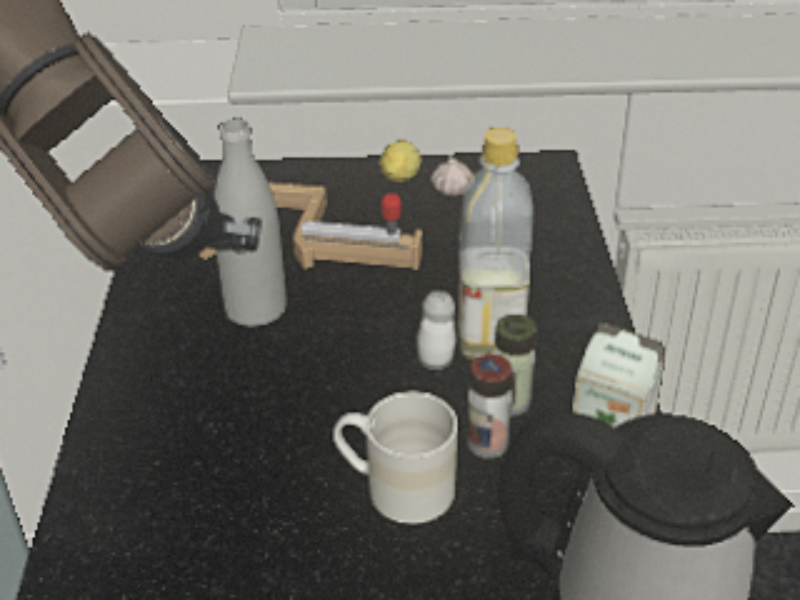

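Picture 4 (a scene crop) shows the gripper at (240,235), in front of and clear of the bottle at (250,300), which is still upright. I'll lower it now.

Request:
step_arm --pt "0.04 0.04 0 0 0 0" --pt "0.08 0.08 0 0 0 0" --pt "0.12 0.12 0 0 0 0" --pt "0.15 0.1484 0 0 0 0" --pt "0.15 0.1484 0 0 0 0" --pt "0.15 0.1484 0 0 0 0"

```text
time_s: 2.65
eef_pos: [366.4, -317.8, 37.4]
orientation: [-0.019, 0.707, -0.488, 0.512]
contact_force: [-0.1, -0.7, 0.4]
width: 42.7
```

```bash
python3 -c "
from go import *
where(18)
p,R,s=cur(); print(s['orientation'])
for t in ([-205,-25,24],[-190,-25,24]): row(t,0,np.radians(45),18)"
```

```text
t 2.65 tip dock [-237.131  -26.277   24.685] q [-1.236  0.352  2.107  0.716  1.227 -0.944] F [-0.128 -0.702  0.382] w 42.735737837212355
dock axes in tool units(1mm): x [-0.001  0.001 -0.   ] y [ 0.    -0.    -0.002] z [-0.001 -0.001  0.   ]
[-0.019  0.707 -0.488  0.512]
1 world tcp [ 386.933 -293.062   36.728] row [-0.037  0.039 -0.002 -0.001  0.5   -0.   ] deg 179.97857324518972
-1 world tcp [ 386.933 -293.062   36.728] row [-0.037  0.039 -0.002 -0.    -0.     0.   ] deg 0.16444020328020129
1 world tcp [ 396.968 -281.913   36.728] row [-0.055  0.056 -0.002 -0.001  0.5   -0.   ] deg 179.97857324518972
-1 world tcp [ 396.968 -281.913   36.728] row [-0.055  0.056 -0.002 -0.    -0.     0.   ] deg 0.16444020328020129
```

Request:
step_arm --pt "-0.01 0.01 -0.001 0 0 0" --pt "-0.02 0.02 -0.002 0 0 0" --pt "-0.029 0.029 -0.002 0 0 0" --pt "-0.036 0.036 -0.002 0 0 0" --pt "-0.041 0.041 -0.002 0 0 0" --pt "-0.046 0.046 -0.002 0 0 0" --pt "-0.05 0.05 -0.002 0 0 0" --pt "-0.054 0.054 -0.002 0 0 0" --pt "-0.058 0.058 -0.002 0 0 0" --pt "-0.062 0.062 -0.002 0 0 0"

```text
time_s: 3.65
eef_pos: [400.8, -276.3, 36.6]
orientation: [-0.02, 0.707, -0.487, 0.512]
contact_force: [-0.5, -1.3, 0.5]
width: 42.9
```

```bash
cat > bot.py <<'E'
from go import *
from scipy.optimize import least_squares
def bottle(n='top',g=None):
    p,d=arm.snapshot(n); P=cloud(n,d); r=arm.masks_of('bottle',n)
    for m in r[:1]:
        X=P[m['region']]; X=X[~np.isnan(X[:,0])]; out=[]
        Q=X[X[:,2]>238]; c=(Q.min(0)+Q.max(0))/2 if len(Q) else [np.nan]*3
        out.append(('neck dock',w2d(c),len(Q)))
        Q=X[(X[:,2]>50)&(X[:,2]<110)]
        if len(Q)>15:
            v=least_squares(lambda v:np.hypot(Q[:,0]-v[0],Q[:,1]-v[1])-36.5,Q[:,:2].mean(0)+(Q[:,:2].mean(0)-(-np.array(arm.camera_params(n)['R']).T@arm.camera_params(n)['t'])[:2])*.03,loss='soft_l1',f_scale=2).x
            out.append(('body dock',w2d([*v,0]),len(Q)))
        print(n,round(m['score'],2),out)
    return p
if __name__=="__main__":
    where(18); bottle('top'); bottle('scene')
E
python3 bot.py
```

```text
t 3.65 tip dock [-183.34   -24.1     23.841] q [-1.138  0.329  2.143  0.777  1.177 -0.905] F [-0.458 -1.292  0.548] w 42.904516661029675
dock axes in tool units(1mm): x [-0.001  0.001  0.   ] y [-0.     0.    -0.002] z [-0.001 -0.001 -0.   ]
top 0.88 [('neck dock', array([-149.567,  -24.498,  243.789]), 102), ('body dock', array([-149.516,  -24.113,    0.   ]), 16)]
scene 0.57 [('neck dock', array([-148.34 ,  -23.066,  243.279]), 74), ('body dock', array([-146.309,  -24.101,    0.   ]), 271)]
```

Request:
step_arm --pt "-0.007 0.007 -0.003 0 0 0" --pt "-0.015 0.015 -0.007 0 0 0" --pt "-0.024 0.024 -0.011 0 0 0" --pt "-0.033 0.033 -0.015 0 0 0" --pt "-0.042 0.042 -0.02 0 0 0" --pt "-0.051 0.051 -0.025 0 0 0" --pt "-0.06 0.06 -0.03 0 0 0" --pt "-0.068 0.068 -0.034 0 0 0" --pt "-0.076 0.076 -0.037 0 0 0" --pt "-0.083 0.083 -0.039 0 0 0"

```text
time_s: 4.85
eef_pos: [430.6, -207.5, 36.5]
orientation: [-0.02, 0.707, -0.487, 0.512]
contact_force: [-1.5, -1.9, 1.7]
width: 42.5
```

```bash
python3 bot.py
```

```text
t 4.85 tip dock [-112.232   -0.168   23.712] q [-1.012  0.274  2.22   0.86   1.106 -0.865] F [-1.547 -1.919  1.664] w 42.49924756375378
dock axes in tool units(1mm): x [-0.001  0.001  0.   ] y [-0.     0.    -0.002] z [-0.001 -0.001 -0.   ]
top 0.97 [('neck dock', array([-78.727,  -1.486, 243.199]), 102), ('body dock', array([-78.883,  -0.602,   0.   ]), 73)]
scene 0.76 [('neck dock', array([-76.707,   0.897, 243.158]), 72), ('body dock', array([-75.471,   0.14 ,   0.   ]), 249)]
```

Request:
step_arm --pt "-0.007 0.007 0 0 0 0" --pt "-0.016 0.016 0 0 0 0" --pt "-0.026 0.026 0 0 0 0" --pt "-0.036 0.036 0 0 0 0" --pt "-0.046 0.046 0 0 0 0" --pt "-0.056 0.056 0 0 0 0" --pt "-0.066 0.066 0 0 0 0" --pt "-0.076 0.076 0 0 0 0" --pt "-0.084 0.084 0 0 0 0" --pt "-0.091 0.091 0 0 0 0"

```text
time_s: 6.05
eef_pos: [482.4, -150.1, 36.2]
orientation: [-0.02, 0.707, -0.487, 0.512]
contact_force: [-1.9, -2.0, -0.1]
width: 42.8
```

```bash
python3 bot.py
```

```text
t 6.05 tip dock [-34.925  -0.256  23.444] q [-0.843  0.278  2.215  0.96   1.026 -0.793] F [-1.912 -2.013 -0.112] w 42.84921873053837
dock axes in tool units(1mm): x [-0.001  0.001  0.   ] y [-0.     0.    -0.002] z [-0.001 -0.001 -0.   ]
top 0.7 [('neck dock', array([ -1.913,  -0.267, 244.386]), 106), ('body dock', array([-1.945, -0.526,  0.   ]), 156)]
scene 0.78 [('neck dock', array([  0.555,   0.824, 243.728]), 67), ('body dock', array([ 2.54 , -0.237,  0.   ]), 208)]
```

Request:
step_arm --pt "-0.003 0.003 0 0 0 0" --pt "-0.006 0.006 0 0 0 0" --pt "-0.008 0.008 0 0 0 0" --pt "-0.01 0.01 0 0 0 0" --pt "-0.012 0.012 0 0 0 0" --pt "-0.013 0.013 0 0 0 0" --pt "-0.014 0.014 0 0 0 0" --pt "-0.015 0.015 0 0 0 0"

```text
time_s: 7.05
eef_pos: [490.5, -141.2, 36.2]
orientation: [-0.02, 0.707, -0.487, 0.512]
contact_force: [-1.7, -0.8, 0.9]
width: 43.1
```

Request:
step_arm --pt "-0.001 0.001 0 0 0 0" --pt "-0.002 0.002 0 0 0 0"

```text
time_s: 7.25
eef_pos: [491.6, -139.9, 36.2]
orientation: [-0.02, 0.707, -0.487, 0.512]
contact_force: [-3.4, -2.7, 1.1]
width: 42.7
```

```bash
python3 bot.py
```

```text
t 7.25 tip dock [-21.124  -0.325  23.4  ] q [-0.812  0.281  2.211  0.978  1.012 -0.78 ] F [-3.449 -2.711  1.144] w 42.72243254693177
dock axes in tool units(1mm): x [-0.001  0.001  0.   ] y [-0.     0.    -0.002] z [-0.001 -0.001 -0.   ]
top 0.85 [('neck dock', array([ 12.581,  -0.608, 243.074]), 110), ('body dock', array([11.813, -0.601,  0.   ]), 159)]
scene 0.67 [('neck dock', array([ 12.113,  -0.516, 243.033]), 59), ('body dock', array([15.309, -0.522,  0.   ]), 202)]
```

Force is starting to rise (4.4 N), so I'll press a little more to confirm the wall.

Request:
step_arm --pt "-0.001 0.001 0 0 0 0" --pt "-0.002 0.002 0 0 0 0" --pt "-0.002 0.002 0 0 0 0"

```text
time_s: 7.75
eef_pos: [492.3, -139.6, 36.1]
orientation: [-0.021, 0.707, -0.488, 0.512]
contact_force: [-8.5, -6.7, 2.9]
width: 42.9
```

```bash
python3 -c "from go import *
where(18)"
```

```text
t 7.75 tip dock [-20.542  -0.623  23.295] q [-0.81   0.281  2.21   0.976  1.009 -0.778] F [-8.517 -6.695  2.921] w 42.948092134065504
dock axes in tool units(1mm): x [-0.001  0.001  0.   ] y [-0.     0.    -0.002] z [-0.001 -0.001  0.   ]
```

The force is now 11 N with almost no movement, so the bottle is against the back wall. I'll back straight out and then go up.

Request:
step_arm --pt "0.005 -0.005 0 0 0 0" --pt "0.015 -0.015 0 0 0 0" --pt "0.035 -0.035 0 0 0 0" --pt "0.07 -0.07 0 0 0 0" --pt "0.11 -0.11 0 0 0 0" --pt "0.15 -0.15 0 0 0 0" --pt "0.1 -0.2 0 0 0 0" --pt "0.05 -0.26 0 0 0 0" --pt "-0.02 -0.33 0 0 0 0" --pt "-0.06 -0.37 0 0 0 0"

```text
time_s: 8.75
eef_pos: [404.9, -236.3, 221.2]
orientation: [-0.019, 0.707, -0.487, 0.512]
contact_force: [0.6, -0.3, -0.2]
width: 42.4
```

```bash
python3 - <<'E'
from bot import *
where(18); p=bottle('top'); p2=bottle('scene')
np.save('p.npy',p)
for l in (0,25): print(l); row([-41,-250,220],np.pi/2,np.radians(l),22)
P=cloud('top',arm.snapshot('top')[1]); C=p.astype(int)
m=(C[...,0]-C[...,1]>90)&(P[...,2]>60)&(P[...,0]>500)&(P[...,1]>-330); K=P[m]; print('knob',[w2d(k) for k in (K.mean(0),)],K.mean(0))
cv2.imwrite('pics/t2.png',cv2.resize(p[100:310,110:390,::-1],(800,600)))
E
```

```text
t 8.75 tip dock [-150.79    -0.372  208.448] q [-1.093 -0.081  2.166  0.729  1.439 -0.606] F [ 0.605 -0.316 -0.207] w 42.40593830901801
dock axes in tool units(1mm): x [-0.001  0.001  0.   ] y [ 0.     0.    -0.002] z [-0.001 -0.001 -0.   ]
top 0.8 [('neck dock', array([ 12.132,  -0.689, 243.489]), 104), ('body dock', array([11.916, -0.634,  0.   ]), 159)]
scene 0.97 [('neck dock', array([-91.42 , -33.812, 266.168]), 82), ('body dock', array([15.231, -0.378,  0.   ]), 383)]
0
1 world tcp [ 672.4   -312.213  242.   ] row [-0.17   0.118  0.416  0.097  0.236 -0.098] deg 98.43522935667731
-1 world tcp [ 672.4   -312.213  242.   ] row [-0.17   0.118  0.416 -0.097 -0.236 -0.097] deg 98.25530543858733
25
1 world tcp [ 679.311 -318.433  239.939] row [-0.168  0.12   0.431  0.045  0.259 -0.151] deg 109.19909683041459
-1 world tcp [ 679.311 -318.433  239.939] row [-0.168  0.12   0.431 -0.144 -0.206 -0.043] deg 91.61696300843107
knob [array([ -40.728, -167.352,   91.559])] [ 611.149 -256.723   91.559]
```

View pics/t2.png

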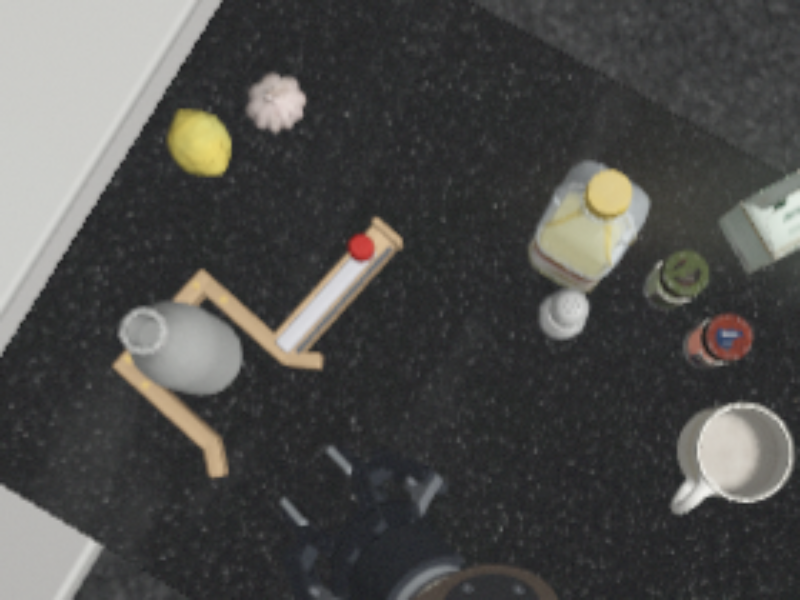

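Picture 5 (a top crop) shows the bottle at (180,345) inside the dock against the back wall, with everything else unmoved. The knob is at (361,246). I'll close the fingers and go to the outer side of the knob, keeping the yaw and using less lean.

```bash
python3 -c "
from go import *
row([-35,-240,150],0,np.radians(25),22)"
```

```text
1 world tcp [ 662.761 -307.975  169.939] row [-0.084  0.196  0.4    0.086  0.492  0.   ] deg 179.9986269559224
-1 world tcp [ 662.761 -307.975  169.939] row [-0.084  0.196  0.4    0.    -0.    -0.055] deg 19.8484748540529
```

Request:
step_arm --pt "-0.084 0.196 0.4 0 0 -0.055" --pt "-0.084 0.196 0.4 0 0 -0.055" --pt "-0.084 0.196 0.4 0 0 -0.055" --pt "-0.084 0.196 0.4 0 0 -0.055" --pt "-0.084 0.196 0.4 0 0 -0.055" --pt "-0.084 0.196 0.4 0 0 -0.055" --pt "-0.084 0.196 0.4 0 0 -0.055" --pt "-0.084 0.196 0.4 0 0 -0.055" --pt "-0.084 0.196 0.4 0 0 -0.055" --pt "-0.084 0.196 0.4 0 0 -0.055" --fingers 1

```text
time_s: 10.0
eef_pos: [661.9, -308.2, 171.0]
orientation: [-0.141, 0.693, -0.568, 0.421]
contact_force: [0.1, -0.6, 0.1]
width: -0.2
```

```bash
python3 -c "
from go import *
np.set_printoptions(precision=5,suppress=True)
where(22); row([-35,-230,68],0,np.radians(25),22)"
```

```text
t 10.0 tip dock [ -35.71484 -239.52334  151.04687] q [-0.7091   0.44816  1.56295  0.47857  1.16569 -0.17561] F [ 0.07002 -0.61902  0.10445] w -0.19842667074925524
dock axes in tool units(1mm): x [-0.00151  0.00071  0.     ] y [ 0.       0.      -0.00167] z [-0.00071 -0.00151 -0.     ]
1 world tcp [ 655.32763 -301.28538   87.93877] row [ 0.0575  0.1259 -0.0157  0.0002  0.4999  0.0003] deg 179.97229571864762
-1 world tcp [ 655.32763 -301.28538   87.93877] row [ 0.0575  0.1259 -0.0157  0.0002 -0.0001 -0.0001] deg 0.08742615314461456
```

Request:
step_arm --pt "0.018 0.04 -0.005 0 0 0" --pt "0.038 0.084 -0.01 0 0 0" --pt "0.057 0.126 -0.015 0 0 0" --pt "0.057 0.126 -0.015 0 0 0" --pt "0.057 0.126 -0.015 0 0 0"

```text
time_s: 10.5
eef_pos: [656.6, -301.5, 88.5]
orientation: [-0.141, 0.693, -0.568, 0.421]
contact_force: [0.5, -0.5, 0.6]
width: 0.1
```

```bash
python3 -c "
from go import *
where(22)
p,d=arm.snapshot('scene'); cv2.imwrite('pics/s3.png',cv2.resize(p[120:270,160:360,::-1],(800,600),interpolation=cv2.INTER_CUBIC))"
```

```text
t 10.5 tip dock [ -34.304 -231.029   68.563] q [-0.707  0.529  1.617  0.511  1.046 -0.245] F [ 0.538 -0.456  0.61 ] w 0.07859615690690006
dock axes in tool units(1mm): x [-0.002  0.001  0.   ] y [ 0.     0.    -0.002] z [-0.001 -0.002 -0.   ]
```

View pics/s3.png

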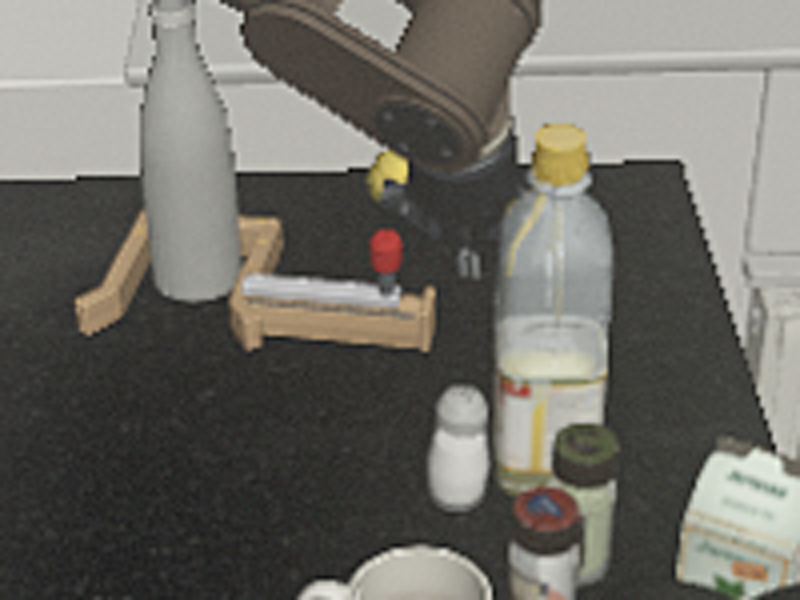

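Picture 6 shows the closed fingertips at (470,265), to the right of the knob at (387,255). The wrist link at (360,90) hangs towards the bottle side, so I'll check its clearance at the end of the stroke.

```bash
python3 - <<'E'
from go import *
for n in('scene','top'):
    p,d=arm.snapshot(n); P=cloud(n,d).reshape(-1,3); C=p.reshape(-1,3).astype(int)
    P=P[~np.isnan(P[:,0])&(P[:,2]>110)]
    D=np.array([w2d(x) for x in P]); 
    D=D[(D[:,0]>-250)&(D[:,0]<150)&(D[:,1]>-330)&(D[:,1]<250)]
    D=D[np.hypot(D[:,0]-12,D[:,1])>45]
    for lo in range(100,400,30):
        Q=D[(D[:,2]>=lo)&(D[:,2]<lo+30)]
        if len(Q)>5: print(n,lo,len(Q),'x',np.percentile(Q[:,0],[1,99]).round(),'y',np.percentile(Q[:,1],[1,99]).round(),'mind now',np.hypot(Q[:,0]-12,Q[:,1]).min().round(),'after +138',np.hypot(Q[:,0]-12,Q[:,1]+138).min().round())
E
```

```text
scene 100 261 x [-215.  149.] y [-329.   89.] mind now 156.0 after +138 86.0
scene 130 365 x [-215.  -62.] y [-330. -173.] mind now 190.0 after +138 83.0
scene 160 356 x [-216.  -71.] y [-329. -185.] mind now 193.0 after +138 84.0
scene 190 555 x [-214. -104.] y [-329. -203.] mind now 233.0 after +138 136.0
scene 220 289 x [-199.  -99.] y [-324. -207.] mind now 270.0 after +138 168.0
scene 250 456 x [-199. -118.] y [-320. -163.] mind now 239.0 after +138 180.0
scene 280 588 x [-206. -103.] y [-278. -126.] mind now 215.0 after +138 110.0
scene 310 1130 x [-207.  -88.] y [-281. -115.] mind now 194.0 after +138 102.0
scene 340 878 x [-206.  -99.] y [-268.  -79.] mind now 200.0 after +138 112.0
scene 370 1048 x [-194. -109.] y [-219.  -36.] mind now 180.0 after +138 109.0
top 100 50 x [-213.  150.] y [-280.   93.] mind now 148.0 after +138 100.0
top 130 18 x [-215.  -50.] y [-294. -273.] mind now 280.0 after +138 148.0
top 160 15 x [-215. -141.] y [-305. -275.] mind now 334.0 after +138 220.0
top 190 400 x [-214.  -59.] y [-329. -235.] mind now 236.0 after +138 112.0
top 220 121 x [-198. -157.] y [-315. -283.] mind now 335.0 after +138 229.0
top 250 228 x [-194. -162.] y [-319. -227.] mind now 241.0 after +138 143.0
top 280 314 x [-207.  -75.] y [-267. -185.] mind now 221.0 after +138 109.0
top 310 1537 x [-207.  -79.] y [-277. -179.] mind now 189.0 after +138 95.0
top 340 991 x [-207.  -81.] y [-268. -121.] mind now 168.0 after +138 92.0
top 370 1199 x [-187.  -92.] y [-222. -125.] mind now 160.0 after +138 100.0
```

Clearance is ample: at least 80 mm from the bottle's axis. I'll push the knob in the dock's +y direction.

Request:
step_arm --pt "0 0 -0.017 0 0 0" --pt "0 0 -0.034 0 0 0" --pt "0 0 -0.046 0 0 0" --pt "0 0 -0.056 0 0 0" --pt "0 0 -0.066 0 0 0" --pt "0 0 -0.076 0 0 0" --pt "0 0 -0.086 0 0 0" --pt "0 0 -0.096 0 0 0" --pt "0 0 -0.106 0 0 0" --pt "0 0 -0.116 0 0 0"

```text
time_s: 11.65
eef_pos: [605.0, -254.9, 88.2]
orientation: [-0.141, 0.693, -0.568, 0.421]
contact_force: [1.8, -0.6, -0.4]
width: -0.3
```

```bash
cat > kn.py <<'E'
from go import *
where(22)
p,d=arm.snapshot('scene'); P=cloud('scene',d); C=p.astype(int)
m=(C[...,0]-C[...,1]>90)&(P[...,2]>55)&(P[...,2]<100)
K=np.array([w2d(k) for k in P[m]]); K=K[abs(K[:,0]+40)<25]; print('knob dock',len(K),K.mean(0),K.min(0),K.max(0))
np.save('ps.npy',p)
E
python3 kn.py
```

```text
t 11.65 tip dock [ -34.152 -161.506   68.232] q [-0.704  0.401  1.8    0.528  0.996 -0.276] F [ 1.798 -0.582 -0.37 ] w -0.31404097871890363
dock axes in tool units(1mm): x [-0.002  0.001  0.   ] y [-0.     0.    -0.002] z [-0.001 -0.002 -0.   ]
knob dock 32 [ -47.679 -138.813   83.912] [ -52.397 -144.464   69.325] [ -42.839 -128.246   95.346]
```

Request:
step_arm --pt "0 0 -0.01 0 0 0" --pt "0 0 -0.022 0 0 0" --pt "0 0 -0.034 0 0 0" --pt "0 0 -0.046 0 0 0" --pt "0 0 -0.058 0 0 0" --pt "0 0 -0.07 0 0 0" --pt "0 0 -0.082 0 0 0" --pt "0 0 -0.092 0 0 0" --pt "0 0 -0.1 0 0 0" --pt "0 0 -0.106 0 0 0"

```text
time_s: 12.7
eef_pos: [557.6, -212.2, 88.1]
orientation: [-0.141, 0.693, -0.568, 0.421]
contact_force: [0.2, -1.6, 0.1]
width: -0.1
```

Request:
step_arm --pt "0 0 -0.003 0 0 0" --pt "0 0 -0.006 0 0 0" --pt "0 0 -0.008 0 0 0"

```text
time_s: 13.0
eef_pos: [554.3, -209.2, 88.1]
orientation: [-0.141, 0.693, -0.568, 0.421]
contact_force: [0.8, -1.8, 0.0]
width: -0.1
```

```bash
python3 kn.py
```

```text
t 13.0 tip dock [-34.086 -93.323  68.166] q [-0.7    0.276  1.967  0.543  0.959 -0.298] F [ 0.831 -1.845  0.039] w -0.14317882578249755
dock axes in tool units(1mm): x [-0.002  0.001  0.   ] y [-0.     0.    -0.002] z [-0.001 -0.002 -0.   ]
knob dock 33 [-47.799 -70.34   83.373] [-52.709 -77.906  72.889] [-38.98  -60.761  93.18 ]
```

Continuing in small steps until the force rises at the stop.

Request:
step_arm --pt "0 0 -0.002 0 0 0" --pt "0 0 -0.004 0 0 0" --pt "0 0 -0.005 0 0 0"

```text
time_s: 13.35
eef_pos: [552.1, -207.2, 88.1]
orientation: [-0.141, 0.693, -0.568, 0.421]
contact_force: [1.2, -1.3, -0.1]
width: -0.1
```

Request:
step_arm --pt "0 0 -0.002 0 0 0" --pt "0 0 -0.003 0 0 0"

```text
time_s: 13.55
eef_pos: [551.5, -206.8, 88.3]
orientation: [-0.14, 0.692, -0.569, 0.421]
contact_force: [4.5, -3.2, -2.8]
width: -0.4
```

Request:
step_arm --pt "0 0 -0.002 0 0 0" --pt "0 0 -0.003 0 0 0"

```text
time_s: 13.75
eef_pos: [551.2, -206.7, 88.4]
orientation: [-0.139, 0.691, -0.571, 0.421]
contact_force: [9.5, -5.1, -6.1]
width: 0.0
```

```bash
python3 kn.py
```

```text
t 13.75 tip dock [-34.321 -89.465  68.473] q [-0.7    0.264  1.981  0.546  0.949 -0.3  ] F [ 9.548 -5.099 -6.098] w 0.03837787837733145
dock axes in tool units(1mm): x [-0.002  0.001 -0.   ] y [ 0.    -0.    -0.002] z [-0.001 -0.002  0.   ]
knob dock 33 [-48.305 -66.918  83.676] [-52.505 -74.293  70.52 ] [-43.39  -57.599  95.544]
```

The push force is 12 N with no further movement, so the bar is on its stop. I'll withdraw from the knob and go up.

Request:
step_arm --pt "0 0 0.01 0 0 0" --pt "0 0 0.03 0 0 0" --pt "0 0 0.06 0 0 0" --pt "0 0 0.1 0 0 0" --pt "-0.03 -0.06 0.14 0 0 0" --pt "-0.06 -0.13 0.18 0 0 0" --pt "-0.09 -0.2 0.22 0 0 0" --pt "-0.09 -0.27 0.26 0 0 0" --pt "-0.09 -0.3 0.26 0 0 0" --pt "-0.09 -0.3 0.26 0 0 0"

```text
time_s: 14.8
eef_pos: [648.4, -331.7, 278.4]
orientation: [-0.14, 0.691, -0.57, 0.422]
contact_force: [0.1, 0.8, 0.3]
width: 0.2
```

```bash
python3 - <<'E'
from bot import *
import kn
p=bottle('top'); p2=bottle('scene')
a=np.hstack([cv2.resize(p2[120:300,160:360,::-1],(400,360)),cv2.resize(p[100:280,110:310,::-1],(400,360))]); cv2.imwrite('pics/f.png',a)
for n in('top','scene'):
    d=arm.snapshot(n)[1]; P1=cloud(n,d); z=np.load(n+'0.npz'); P0=cloud(n,z['d'])
    for nm,(x,y,r) in dict(oil=(612,-440,60),salt=(560,-440,35),mug=(430,-585,70),sa=(585,-535,30),sb=(530,-568,30),lemon=(716,-106,45),garlic=(757,-175,35)).items():
        f=lambda P:P[(P[...,2]>12)&(np.hypot(P[...,0]-x,P[...,1]-y)<r)]
        print(n,nm,len(f(P0)),len(f(P1)),f(P1).mean(0)-f(P0).mean(0))
E
```

```text
t 14.8 tip dock [ -62.244 -245.277  258.507] q [-0.747  0.356  1.482  0.451  1.33  -0.131] F [0.114 0.846 0.296] w 0.16163780104174783
dock axes in tool units(1mm): x [-0.002  0.001 -0.   ] y [-0.    -0.    -0.002] z [-0.001 -0.002  0.   ]
knob dock 35 [-45.182 -66.579  88.417] [-51.681 -74.122  71.734] [-31.076 -57.987  95.565]
top 0.64 [('neck dock', array([ 12.034,  -0.875, 243.195]), 107), ('body dock', array([11.863, -0.65 ,  0.   ]), 160)]
scene 0.88 [('neck dock', array([ 12.339,   0.13 , 243.697]), 67), ('body dock', array([15.049, -0.124,  0.   ]), 372)]
top oil 1377 1559 [-14.005  27.404 305.716]
top salt 515 1053 [-12.284   9.108 388.434]
top mug 738 747 [ 0.454 -0.455 -0.792]
top sa 330 308 [-0.94  -0.922  1.788]
top sb 333 334 [-0.002  0.005  0.143]
top lemon 406 406 [-0.037 -0.014 -0.039]
top garlic 314 313 [-0.205 -0.019  0.076]
scene oil 2191 3804 [ -4.043  20.747 131.712]
scene salt 736 1839 [ -5.995   7.624 232.225]
scene mug 1686 1683 [-0.153 -0.166  0.237]
scene sa 431 432 [-0.072  0.018  0.311]
scene sb 601 599 [-0.106 -0.105  0.164]
scene lemon 213 212 [-0.088 -0.15   0.254]
scene garlic 168 164 [0.259 0.164 0.377]
```

View pics/f.png

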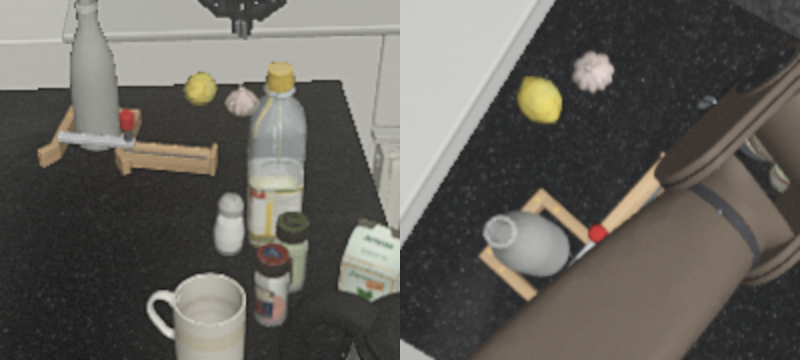

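Picture 7 shows the bar across the mouth at (95,138), the bottle upright at (95,90) and the knob at (127,120). The other things still stand. The oil and salt differences come from the arm above them, so I'll recheck below the arm's height and then hand in.

```bash
python3 - <<'E'
from h import *
P1=cloud('scene',arm.snapshot('scene')[1]); P0=cloud('scene',np.load('scene0.npz')['d'])
for nm,x,y,r,h in(('oil',612,-440,60,265),('salt',560,-440,35,95)):
    f=lambda P:P[(P[...,2]>12)&(P[...,2]<h)&(np.hypot(P[...,0]-x,P[...,1]-y)<r)]
    print(nm,len(f(P0)),len(f(P1)),f(P1).mean(0)-f(P0).mean(0))
print(arm.job_done())
E
```

```text
oil 2100 2102 [-0.089  0.038 -0.656]
salt 511 507 [0.109 0.048 0.044]
the job is handed in; nothing more can be done
None
```

The job is done and handed in after about 15 s of robot time. The bottle stands upright in the dock against the back wall, and the bar is fully shut across the mouth.

- **Bottle:** I pushed it low with a half-open, leaned-back gripper until the force rose to 11 N against the back wall. After the bar was shut, it measured at dock x ≈ 12–15 mm and y within 1 mm of centre, where x = 13.5 and y = 0 were wanted.
- **Bar:** I pushed the knob with closed fingers until the force rose to 12 N at the stop. The knob measured at y ≈ -66.6 mm, where -65 means fully shut. That is within measuring error, and the picture shows the bar across the mouth.
- **Other things:** all seven others on the list were within about 2 mm of where they started. The largest shift was one spice jar at 2 mm in the top view, partly hidden, but 0.3 mm in the scene view.
- **Checks that disagreed:**
  - The first dock fit from the scene camera was about 6 mm and 2° off the top camera's, so I used the top one, which matched the picture.
  - One mid-job reading of the bottle's neck was wrong, probably because the arm got into its mask.
  - The first oil-bottle and salt-shaker comparison also picked up the arm; the recheck below its height showed no movement beyond measuring noise.

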